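# Hold the test microphone to the speaker

### The job

Draw the slim measuring microphone (the one with the long thin nose, not the two ball-headed vocal mics) out of its sloping dock, and hold it up in front of the loudspeaker for a sound test: level, thin nose pointing squarely at the middle of the big lower cone, about 10 cm away from it. Finish while still holding it there, steady and clear of everything else; do not put it down or let go. Leave the vocal mics in the dock and the other things on the bench where they are, and do not touch the speaker.

Things in the scene. Friction and masses are not known exactly. Their poses are not given: they have to be found in the camera images.
- test_mic: slim dark metal measuring microphone, 200 mm long, about 140 g: round body 22 mm across for 120 mm from the butt, tapering to a 9 mm nose from 155 to 200 mm; balances about 75 mm from the butt. Origin: centre of the butt; z axis runs from butt to nose. Starts loose in one of the dock's wells, leaning 45 degrees, nose up, its lowest 65 mm inside the well
- test_mic_nose (a point): the tip of the thin nose, 200 mm from the butt on the microphone's axis; its axes are parallel to the microphone's
- dock: fixed aluminium dock. Origin under the centre of its base (170 x 270 x 12 mm, long along y). Three square wells at y = -85, 0, 85 mm lean 45 degrees towards its +x (roughly world +y), heads along (+x, +z): 25 mm inside, 35 outside, 65 deep; inner floor centre at x -26, z 34 mm, mouth at x 19, z 79 mm. Mics slide out freely along the slope
- vocal_mic_a: ball-headed vocal microphone in another well, 180 mm long, handle 22 mm at the butt widening to 33 mm, head 51 mm across; origin at the butt, z axis towards the head. Stays in the dock
- vocal_mic_b: the same kind of vocal microphone, in the third well. Stays in the dock
- speaker: fixed black loudspeaker, 220 deep (x), 190 wide (y), 320 mm high on its foam pad. Origin on the bench under the middle of the front face, which looks along its own -x (roughly world -y): pointing squarely at it means along its +x. Big cone (148 mm ring) below, small tweeter above
- cone_centre (a point): front of the middle of the big lower cone, 155 mm above the bench and 8 mm in front of the cabinet's face; axes parallel to the speaker's (-x points out of the speaker)
- tape_roll: black roll of tape lying flat, 100 mm across, 48 mm high; bystander
- screwdriver: screwdriver lying on the bench; bystander
- adapter: steel connector barrel lying on the bench, 70 x 19 mm; bystander
- clean_jar: small white jar, 60 mm across, 80 mm high; bystander

How it is judged:
On the way:
1. the measuring microphone is drawn right out of its well, held by the fingers and clear of the dock (distance of test_mic from where it was at the start of the episode above 0.075 m and contact force between test_mic and dock below 0.05 N and contact force between test_mic and the fingers above 0.5 N), for 0.1 s.
At the end, for the whole second after the job is handed in: The slim microphone is held still by the fingers, touching nothing else: level within 8 degrees, in line with the speaker within 10, nose towards it, nose tip 60 to 140 mm before the big cone and within 30 mm of its middle sideways and in height; butt over 100 mm up (x of test_mic_nose in the frame of cone_centre between -0.14 and -0.06 m and y of test_mic_nose in the frame of cone_centre between -0.03 and 0.03 m and z of test_mic_nose in the frame of cone_centre between -0.03 and 0.03 m and x of test_mic in the frame of cone_centre below -0.24 m and angle between the z axis of test_mic and the x axis of speaker, either way round below 0.175 rad and angle between test_mic's own z axis and vertical between 1.4308 and 1.7108 rad and height (world z) of test_mic above 0.1 m and contact force between test_mic and the fingers above 0.5 N and linear speed of test_mic below 0.03 m/s and angular speed of test_mic below 0.2 rad/s and contact force between test_mic and dock below 0.05 N and contact force between test_mic and speaker below 0.05 N); the arm keeps its last pose, push and grip.
It fails at once if a vocal microphone moved by more than 30 mm (distance of any of vocal_mic_a, vocal_mic_b from where it was at the start of the episode above 0.03 m).
It fails at once if the speaker is touched by the robot or the microphone (contact force between any of test_mic, the fingers, the arm and speaker above 1 N).
It fails at once if another thing on the bench moved by more than 30 mm (distance of any of tape_roll, screwdriver, adapter, clean_jar from where it was at the start of the episode above 0.03 m).
It also fails if it takes over 35 s, if anything falls off the work surface, if the arm or the gripper's body presses on something with over 40 N, if the wrist force passes 120 N, or if a joint passes its speed limit or range.

### The arm

A 7-joint arm with a two-finger parallel gripper is mounted at the origin on the work surface. World frame = base frame: x ahead of the robot, y to its left, z up, the work surface at z = 0. Lengths are in m, angles in rad, forces in N, time in s.
With the tool pointing down it reaches from about 0.4 to 0.85 m from the base axis. Payload 4.5 kg.
Tool frame: the origin (TCP) lies at the very end of the fingers, on their centre line; the grasp point (between the pads) lies 19 mm behind it; z points along the fingers, y is the line along which they close (so a half turn about z gives the same grasp; the last joint's range is limited). The gripper opens to 88 mm and grips with 3 to 60 N. Pads are 18 mm wide; open, the fingers measure 123 mm over their backs; the gripper's body (75 mm by 187 mm) begins 45 mm behind the grasp point.
Start: joints at [-1.217, 0.689, -0.195, 1.565, 0.157, 0.902, -0.215], TCP at [0.196, 0.593, 0.202] pointing down, gripper open.
Joint ranges: [-3.01, 3.01], [-0.46, 2.08], [-1.47, 1.51], [0.13, 2.56], [-1, 4.14], [0.04, 2.09], [-2.66, 2.66]. Speed limits (rad/s): [2.57, 2.57, 3.14, 3.14, 3.14, 3.14, 3.14].

### API

Orientations are given as a unit quaternion [x, y, z, w].
In Python, from plant import r gives the robot as it stands. The module is installed in compiled form; this text tells all that it offers.
- The arm moves only by the shell command python3 -m pendant 'ROWS' [FORCE]. ROWS is JSON, one flat list of numbers, 7 for each row, row after row: the opening, from 0 (shut) to 1 (fully open), then the shift along the tool's x, y, z scaled (see below), then the turn, a rotation vector about the tool's x, y, z scaled (see below). A call has 1 to 12 rows; each row is the pose to reach, as a shift and turn from the pose commanded when the call began, along the tool's axes at that moment; what a row does not reach only later rows make up. The controller multiplies each number of a shift by 0.15 m and each number of a turn by pi/2 rad. A row lasts 1/10 s, in which the tool goes at most 50 mm and 8.59 degrees, less where a joint would pass 70% of its speed; a pose out of reach is approached as far as the arm can. A call with a number of a shift or a turn outside -1 to 1 is refused whole. A call with a gripper value outside its range is refused whole. The fingers move at their own pace and stop on an object; FORCE is the grip in N (left out, the last holds). Time passes only in rows, so rows that repeat a pose let the fingers close. It gives the time, the measured TCP pose, the force, the opening and the grip force at its end, in the units of the state.
- r.get_state(): the state, without advancing time (a new reading comes with each control period).
- r.snapshot(name): name is "side" or "top" or "wrist"; returns a dict with "img" (480x640x3 uint8, red, green, blue), "mtx" (3x3 intrinsics, pixels), "k1" (the pictures are not rectified: a ray, as slopes to the right and down, at radius r is drawn at 1 + k1 r^2 times it, then the intrinsics apply), "cam_to_world" (4x4, takes a point from camera to world coordinates). Camera axes: x right, y up, looking along -z (the intrinsics and any distortion apply to the point x, -y, -z); pixel columns grow to the right and rows downward; lengths in m; the calibration is good to about 2 mm. A picture is of the moment at which its call begins. There is no depth.
- r.finish_job(): hands the job in; it is judged then, once.
The state is a dict: "clock": time; "q": joint angles; "qd": joint speeds; "joint_torque": joint torques, N m; "tool_pos": TCP position; "eef_rot": TCP orientation; "contact_force": force on the tool from outside, world axes, zero at the start; "moment": the same for the moment, N m; "opening": opening from 0.0 (shut) to 1.0 (fully open); "finger_force": force on a finger pad.
Only numpy, scipy, OpenCV 4.12 (cv2) and the standard library are available. Lean on these libraries where they do the work, as an engineer would, in place of code of your own. Each camera call takes 0.05 s, during which the arm holds its last target. There are 200 camera calls.

## Working session

There is one attempt and no reset: what is moved stays moved. The work goes in short steps, Python scripts to look and compute and a shell command to move; the robot and the scene stay as the last step left them, time stands still between calls to the robot, and variables do not carry over. Pictures are saved under pics/ and viewed, at most 10 in all, crops included, and the job is handed in when it is done.

```bash
mkdir -p pics
cat > h.py <<'E'
import numpy as np, cv2, json
from plant import r
from scipy.spatial.transform import Rotation as R
def snap(n,f=None):
    s=r.snapshot(n)
    if f: cv2.imwrite('pics/'+f,s['img'][:,:,::-1])
    return s
def ray(s,u,v):
    K=np.array(s['mtx']);T=np.array(s['cam_to_world'])
    p=cv2.undistortPoints(np.array([[[u,v]]],float),K,np.array([s['k1'],0,0,0,0.]))[0,0]
    d=T[:3,:3]@np.array([p[0],-p[1],-1]);return T[:3,3],d/np.linalg.norm(d)
def plane(s,u,v,z):
    o,d=ray(s,u,v);return o+d*(z-o[2])/d[2]
def tri(rs):
    A=np.zeros((3,3));b=np.zeros(3)
    for o,d in rs:
        P=np.eye(3)-np.outer(d,d);A+=P;b+=P@o
    x=np.linalg.solve(A,b);return x,[np.linalg.norm(np.cross(x-o,d)) for o,d in rs]
def proj(s,p):
    T=np.array(s['cam_to_world']);c=T[:3,:3].T@(np.array(p)-T[:3,3]);x,y=c[0]/-c[2],-c[1]/-c[2]
    k=1+s['k1']*(x*x+y*y);K=np.array(s['mtx']);return K[0,0]*x*k+K[0,2],K[1,1]*y*k+K[1,2]
E
python3 - <<'E'
from h import *
a=snap('top','top.png');b=snap('side','side.png');c=snap('wrist','wrist.png')
for s in(a,b,c):print(np.round(s['cam_to_world'],3).tolist(),np.round(s['mtx'],1).tolist(),s['k1'])
st=r.get_state();print(st)
E
```

```text
[[-0.016, 0.996, -0.085, 0.474], [-1.0, -0.017, -0.002, 0.112], [-0.004, 0.085, 0.996, 1.134], [0.0, 0.0, 0.0, 1.0]] [[566.7, 0.0, 317.0], [0.0, 566.7, 239.1], [0.0, 0.0, 1.0]] 0.0624454886112385
[[0.989, 0.071, -0.128, 0.45], [-0.145, 0.599, -0.787, -0.575], [0.021, 0.798, 0.603, 0.664], [0.0, 0.0, 0.0, 1.0]] [[513.1, 0.0, 319.0], [0.0, 513.1, 241.3], [0.0, 0.0, 1.0]] -0.10994748397749447
[[0.315, -0.91, -0.27, 0.127], [0.949, 0.302, 0.09, 0.615], [-0.0, -0.284, 0.959, 0.384], [0.0, 0.0, 0.0, 1.0]] [[425.4, 0.0, 319.2], [0.0, 425.4, 236.8], [0.0, 0.0, 1.0]] -0.07534155834547744
{'clock': 0.15, 'q': array([-1.2171768 ,  0.68978743, -0.19453851,  1.56603999,  0.15729889,
        0.90250456, -0.21509774]), 'qd': array([-0.00016944, -0.00238472, -0.00132621, -0.00373414, -0.00039286,
       -0.00109909, -0.00060016]), 'joint_torque': array([-1.88097154e-03, -5.27866745e+01, -1.26881048e+00, -1.53586203e+01,
       -5.25430217e-02,  3.88080283e-03,  1.00568541e-04]), 'tool_pos': array([0.19636939, 0.59282207, 0.20131438]), 'eef_rot': array([ 1.59195765e-01,  9.87246804e-01, -6.71939899e-04, -6.27121707e-05]), 'contact_force': array([-0.76905005,  1.01385215, -0.07323439]), 'moment': array([-0.00664685,  0.035158  , -0.02178245]), 'finger_force': 0.0, 'opening': 1.0010467185501921}
```

View pics/top.png

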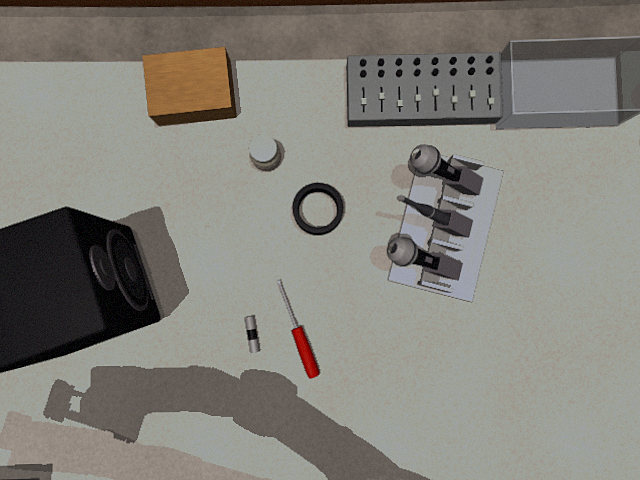

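View pics/side.png

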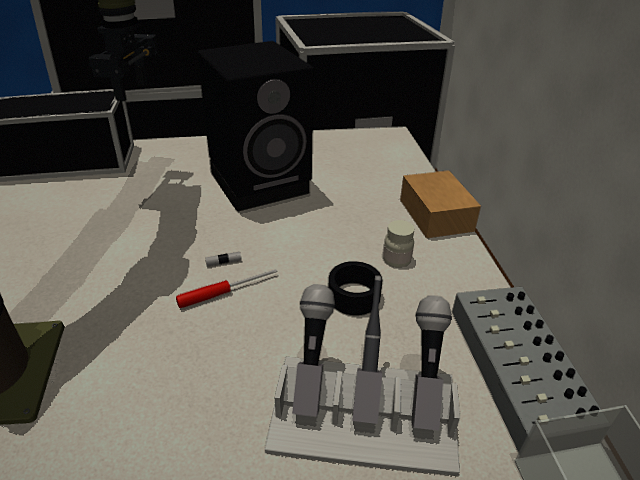

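View pics/wrist.png

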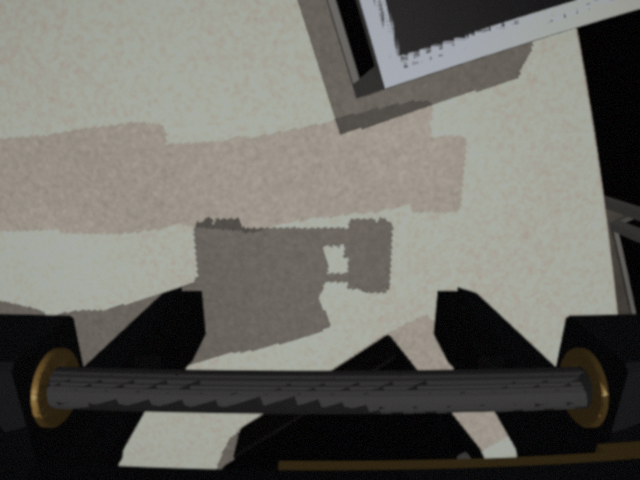

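The top view shows the slim mic in the middle well, with its nose at about (399,198) and its well exit near (437,214). In the side view the nose is at (378,277). The cone is near (125,270) in the top view and (276,147) in the side view. Next I'll measure these precisely.

Run:
```python
from h import *
a=snap('top');b=snap('side')
A=a['img'][180:250,380:480];B=b['img'][260:440,330:420];C=b['img'][90:200,210:320];D=a['img'][215:325,75:170]
def up(i,k):return cv2.resize(i[:,:,::-1],None,fx=k,fy=k,interpolation=cv2.INTER_CUBIC)
c=np.zeros((600,800,3),np.uint8)
for im,k,x,y in((A,4,0,0),(B,3.3,400,0),(cv2.convertScaleAbs(C,alpha=2.2),2.8,0,282),(cv2.convertScaleAbs(D,alpha=2.5),2.8,310,282)):
    t=up(im,k);t=t[:600-y,:800-x]
    if im is B: t=t
    h,w=t.shape[:2]
    c[y:y+h,x:x+w]=t
    print(x,y,k)
cv2.imwrite('pics/crops.png',c)
# dock base corners (top view)
Q=[plane(a,u,v,.012) for u,v in((428,152),(504,170),(472,302),(388,281))]
print(np.round(Q,3)); 
print('nose',tri([ray(a,399,198),ray(b,378,277)]))
print('cone',tri([ray(a,128,270),ray(b,275,148)]))
```

```text
0 0 4
400 0 3.3
0 282 2.8
310 282 2.8
[[ 0.741 -0.111  0.012]
 [ 0.702 -0.26   0.012]
 [ 0.441 -0.186  0.012]
 [ 0.485 -0.024  0.012]]
nose (array([ 0.62617262, -0.02750719,  0.17115155]), [np.float64(0.0016416378790563076), np.float64(0.0016416378790564362)])
cone (array([0.51108317, 0.44074416, 0.15104631]), [np.float64(0.001027773131888825), np.float64(0.0010277731318887736)])
```

View pics/crops.png

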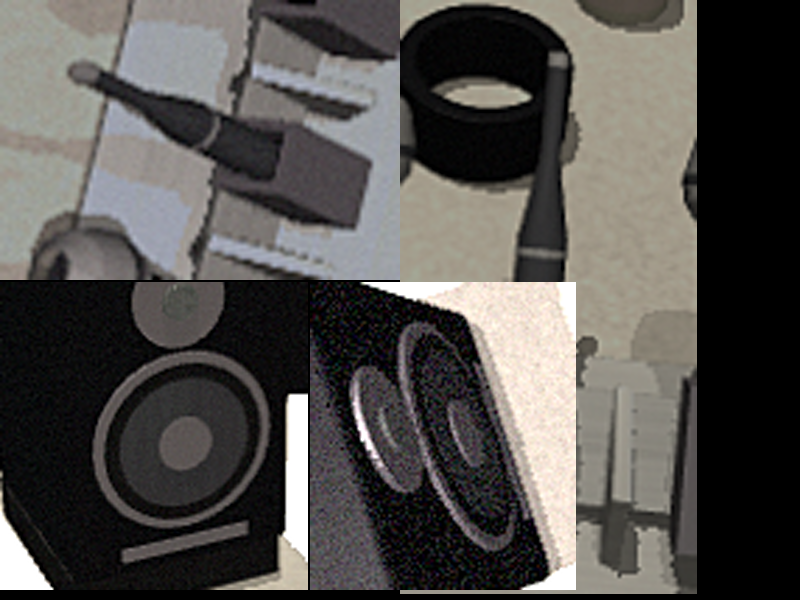

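The crops give sharp points: ring mark on the mic at top (433,213) and side (372.7,337), nose tip at top (398.7,198) and side (378,277). The outer cone ring is centred at top (128.6,270) and side (274.6,146).

Run:
```python
from h import *
a=snap('top');b=snap('side')
n,e1=tri([ray(a,398.7,198),ray(b,377.9,277.3)]);k,e2=tri([ray(a,433,213),ray(b,372.7,337)])
d=n-k;L=np.linalg.norm(d);d/=L
print('nose',n,'mark',k,L,d,e1,e2,'az',np.degrees(np.arctan2(d[1],d[0])),'el',np.degrees(np.arcsin(d[2])))
print('cone',tri([ray(a,128.6,270),ray(b,274.6,146.1)]))
# well mouth along axis from side image / dock frame prediction
for nm,p,q,z in (('topedge',(67,208),(105,332),.32),):
    P,Q=plane(a,*p,z),plane(a,*q,z);v=P-Q;print(nm,P,Q,np.linalg.norm(v),'facing az',np.degrees(np.arctan2(v[0],-v[1]))+0)
P,Q=plane(b,253.2,187.9,.06),plane(b,298.6,177.5,.06);v=Q-P;print('vent',P,Q,'normal az',np.degrees(np.arctan2(v[0],-v[1])))
# well ledge lines: straight-edge fit on dock base right edge & bottom edge
Q=[plane(a,u,v,.012) for u,v in((504,170),(472,302),(388,281))]
c=(Q[0]+Q[2])/2;print('dock centre',c)
w=Q[0]-Q[1];print('dock +x az',np.degrees(np.arctan2(w[0],-w[1])), np.degrees(np.arctan2(*(Q[2]-Q[1])[[1,0]])))
for az in (74,75):
    t=np.radians(az);x=np.array([np.cos(t),np.sin(t),0]);bt=c*[1,1,0]-.026*x+[0,0,.034];print('pred butt',bt,'nose',bt+.2*(x+[0,0,1])/2**.5)
# tape roll, others
print('tape',plane(a,318,209,.024),'jar',plane(a,265,152,.06))
```

```text
nose [ 0.62626542 -0.02711637  0.17022909] mark [ 0.60659354 -0.09534204  0.11873526] 0.08771168187606877 [0.22427887 0.77784019 0.5870806 ] [np.float64(0.0015805490646404927), np.float64(0.0015805490646406243)] [np.float64(0.0022269852444598147), np.float64(0.002226985244459411)] az 73.91585513914139 el 35.95011101497973
cone (array([0.51049494, 0.43768082, 0.15721724]), [np.float64(0.0006853849369180545), np.float64(0.0006853849369179742)])
topedge [0.59429747 0.4714895  0.32      ] [0.41718167 0.41484284 0.32      ] 0.18595389620431196 facing az 107.73575204124509
vent [0.45933181 0.42905423 0.06      ] [0.56650166 0.46394502 0.06      ] normal az 108.03345655499959
dock centre [ 0.59316368 -0.14174346  0.012     ]
dock +x az 74.27513812599732 75.07443255913252
pred butt [ 0.58599711 -0.16673627  0.034     ] nose [ 0.62497812 -0.03079334  0.17542136]
pred butt [ 0.58643438 -0.16685754  0.034     ] nose [ 0.62303692 -0.030255    0.17542136]
tape [0.62847811 0.11172089 0.024     ] jar [0.73564889 0.21185452 0.06      ]
```

Measurements agree: the mic leans along azimuth 74°, its butt is near (0.586,-0.167,0.034), and the cone centre is (0.510,0.438,0.157) with speaker azimuth about 108°. I'll add a move calculator, lift, and go round.

```bash
cat >> h.py <<'E'
def frame(az,tilt):  # tool pose: mic-like tool x at azimuth az, elevated by tilt deg; y to the right of it
    t,e=np.radians([az,tilt]);h=np.array([np.cos(t),np.sin(t),0]);z=np.array([0,0,1.])
    tx=h*np.cos(e)+z*np.sin(e);tz=h*np.sin(e)-z*np.cos(e);return R.from_matrix(np.c_[tx,np.cross(tz,tx),tz])
def go(pos,rot=None):
    st=r.get_state();c=R.from_quat(st['eef_rot']);rot=rot or c
    s=c.inv().apply(np.array(pos)-st['tool_pos'])/.15;w=(c.inv()*rot).as_rotvec()/(np.pi/2)
    print('t',round(st['clock'],2),'tcp',np.round(st['tool_pos'],4),'q',np.round(st['q'],2),'shift',np.round(s,3),'turn',np.round(w,3))
E
python3 -m pendant '[0.5,0,0,-1,0,0,0, 0.5,0,0,-1,0,0,0, 0.5,0,0,-1,0,0,0, 0.5,0,0,-1,0,0,0]' 30
python3 - <<'E'
from h import *
go([.22,.47,.38],frame(130,0));go([.4,.2,.38],frame(100,0));go([.55,-.15,.35],frame(74,0))
E
```

```text
clock: 0.75
tool_pos: [0.1972, 0.5974, 0.3598]
eef_rot: [0.159, 0.987, 0.008, 0.0]
contact_force: [0.5, 0.6, -0.3]
opening: 0.656
finger_force: 0.0
t 0.75 tcp [0.1972 0.5974 0.3598] q [-1.21  0.55 -0.21  1.33  0.11  1.26 -0.17] shift [-0.412 -0.756 -0.147] turn [ 0.009 -0.004  0.352]
t 0.75 tcp [0.1972 0.5974 0.3598] q [-1.21  0.55 -0.21  1.33  0.11  1.26 -0.17] shift [-2.117 -2.087 -0.169] turn [ 0.008 -0.006  0.685]
t 0.75 tcp [0.1972 0.5974 0.3598] q [-1.21  0.55 -0.21  1.33  0.11  1.26 -0.17] shift [-3.802e+00 -3.989e+00 -1.000e-03] turn [ 0.007 -0.008  0.974]
```

```bash
python3 -m pendant '[0.5,-0.15,-0.3,-0.2,0,0,0.09, 0.5,-0.3,-0.6,-0.2,0,0,0.18, 0.5,-0.5,-0.9,-0.2,0,0,0.27, 0.5,-0.7,-1,-0.2,0,0,0.35, 0.5,-0.8,-1,-0.2,0,0,0.35]'
python3 - <<'E'
from h import *
go([.4,.25,.38],frame(110,0));go([.55,-.15,.35],frame(74,0))
E
```

```text
clock: 1.25
tool_pos: [0.2657, 0.4081, 0.3823]
eef_rot: [0.425, 0.905, -0.001, 0.001]
contact_force: [0.5, 0.9, 1.2]
opening: 0.497
finger_force: 0.0
t 1.25 tcp [0.2657 0.4081 0.3823] q [-1.05  0.31 -0.06  1.68  0.02  1.16 -0.42] shift [-1.383  0.016  0.02 ] turn [0.    0.002 0.219]
t 1.25 tcp [0.2657 0.4081 0.3823] q [-1.05  0.31 -0.06  1.68  0.02  1.16 -0.42] shift [-4.073 -0.917  0.228] turn [0.001 0.002 0.619]
```

```bash
python3 -m pendant '[0.5,-0.3,0,0,0,0,0.09, 0.5,-0.6,0,0,0,0,0.18, 0.5,-0.9,-0.1,0,0,0,0.27, 0.5,-1,-0.1,0,0,0,0.3, 0.5,-1,-0.1,0,0,0,0.3]'
python3 - <<'E'
from h import *
go([.55,-.15,.35],frame(74,0))
E
```

```text
clock: 1.75
tool_pos: [0.3498, 0.2868, 0.3819]
eef_rot: [0.623, 0.782, 0.0, 0.0]
contact_force: [-0.1, 0.3, 0.9]
opening: 0.5
finger_force: 0.0
t 1.75 tcp [0.3498 0.2868 0.3819] q [-0.86  0.25  0.1   1.77 -0.03  1.12 -0.53] shift [-3.137  0.651  0.215] turn [0.    0.    0.321]
```

```bash
python3 -m pendant '[0.5,-0.3,0.06,0,0,0,0.08, 0.5,-0.6,0.12,0,0,0,0.16, 0.5,-0.9,0.18,0,0,0,0.24, 0.5,-1,0.2,0,0,0,0.32, 0.5,-1,0.2,0,0,0,0.32]'
python3 - <<'E'
from h import *
xd=np.array([.272,.962,0]);tz=(xd-[0,0,1])/2**.5;g=np.array([.604,-.104,.099])
F=frame(74.2,45);print(F.as_matrix().round(2).tolist(),g-tz*.1)
go(g+tz*(.019-.14),F)
E
```

```text
clock: 2.25
tool_pos: [0.4125, 0.1494, 0.3818]
eef_rot: [0.797, 0.604, 0.0, 0.0]
contact_force: [-1.0, 0.3, -0.3]
opening: 0.501
finger_force: 0.0
[[0.19, 0.96, 0.19], [0.68, -0.27, 0.68], [0.71, -0.0, -0.71]] [ 0.5847667  -0.17202367  0.16971068]
t 2.25 tcp [0.4125 0.1494 0.3818] q [-0.66  0.23  0.27  1.81 -0.07  1.11 -0.64] shift [-1.852  1.685  1.315] turn [-0.     0.5    0.001]
```

```bash
python3 -m pendant '[0.5,-0.2,0.2,0,0,0,0, 0.5,-0.4,0.4,0,0,0,0, 0.5,-0.6,0.6,0,0,0,0, 0.5,-0.8,0.8,0,0,0,0, 0.5,-1,1,0,0,0,0, 0.5,-1,1,0,0,0,0]'
python3 -m pendant '[0.5,-0.2,0.15,0,0,0.09,0, 0.5,-0.4,0.3,0,0,0.18,0, 0.5,-0.6,0.45,0,0,0.27,0, 0.5,-0.8,0.6,0.1,0,0.36,0, 0.5,-1,0.7,0.2,0,0.45,0, 0.5,-1,0.7,0.3,0,0.5,0,0.5,-1,0.7,0.3,0,0.5,0]'
python3 - <<'E'
from h import *
xd=np.array([.272,.962,0]);tz=(xd-[0,0,1])/2**.5;g=np.array([.604,-.104,.099])
go(g+tz*(.019-.14),frame(74.2,45))
E
```

```text
clock: 2.85
tool_pos: [0.5182, -0.0377, 0.3813]
eef_rot: [0.797, 0.604, -0.0, 0.001]
contact_force: [-0.2, 0.4, 0.4]
opening: 0.506
finger_force: 0.0
clock: 3.55
tool_pos: [0.5755, -0.2079, 0.3317]
eef_rot: [0.736, 0.556, 0.304, -0.236]
contact_force: [0.3, 0.3, -0.1]
opening: 0.496
finger_force: 0.0
t 3.55 tcp [ 0.5755 -0.2079  0.3317] q [ 0.6   0.75  0.13  1.35 -0.78  1.5   0.68] shift [-0.593  0.004  0.795] turn [-0.005 -0.003 -0.003]
```

```bash
python3 -m pendant '[0.5,-0.2,0,0.25,0,0,0, 0.5,-0.4,0,0.5,0,0,0, 0.5,-0.6,0,0.75,0,0,0, 0.5,-0.6,0,0.8,0,0,0, 0.5,-0.6,0,0.8,0,0,0]'
python3 - <<'E'
from h import *
xd=np.array([.272,.962,0]);tz=(xd-[0,0,1])/2**.5;g=np.array([.604,-.104,.099])
go(g+tz*.019,frame(74.2,45))
s=snap('wrist','w2.png');ax=(xd+[0,0,1])/2**.5;bt=g-.092*ax
for L in(.065,.12,.2):print(L,np.round(proj(s,bt+L*ax),1))
E
```

```text
clock: 4.05
tool_pos: [0.5843, -0.1828, 0.1904]
eef_rot: [0.733, 0.561, 0.306, -0.233]
contact_force: [0.4, -0.4, 1.4]
opening: 0.499
finger_force: 0.0
t 4.05 tcp [ 0.5843 -0.1828  0.1904] q [ 0.58  0.9   0.09  1.51 -0.84  1.25  0.88] shift [-0.052 -0.012  0.94 ] turn [-0.004 -0.002  0.005]
0.065 [316. 259.]
0.12 [316.4 187.2]
0.2 [317.   70.8]
```

View pics/w2.png

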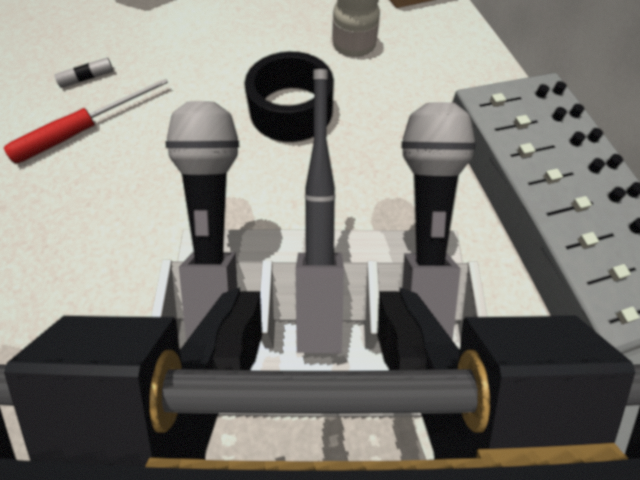

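The wrist view has the mic centred between the fingers: mouth (319,256), mark (320,198) and nose (320,72), within 4 px of prediction. I'll cross-check the nose in three views, then advance.

Run:
```python
from h import *
a=snap('top');b=snap('side');w=snap('wrist')
n,e=tri([ray(w,320,73),ray(b,377.9,277.3),ray(a,398.7,198)]);m,f=tri([ray(w,320,198),ray(b,372.7,337),ray(a,433,213)])
print(n,np.round(e,4),m,np.round(f,4),np.linalg.norm(n-m))
xd=np.array([.272,.962,0]);ax=(xd+[0,0,1])/2**.5;tz=(xd-[0,0,1])/2**.5
# perpendicular offset of nose/mark from assumed axis along tool z and y
bt=np.array([.604,-.104,.099])-.092*ax
for p in(n,m):d=p-bt;print('along',d@ax,'tz',d@tz,'ty',d@np.array([.962,-.272,0]))
```

```text
[ 0.62760406 -0.02747633  0.16846497] [0.0026 0.0017 0.0026] [ 0.6081519  -0.09606264  0.11705351] [0.0032 0.0019 0.0036] 0.08789542328328737
along 0.1976868888985004 tz 0.007448586396109208 ty 0.0018926632794172282
along 0.11093728373326672 tz -0.006594239557939967 ty 0.0018351689071606052
```

```bash
python3 -m pendant '[0.42,-0.05,0.01,0.2,0,0,0, 0.42,-0.05,0.01,0.4,0,0,0, 0.42,-0.05,0.01,0.5,0,0,0, 0.42,-0.05,0.01,0.6,0,0,0, 0.42,-0.05,0.01,0.6,0,0,0]'
```

```text
clock: 4.75
tool_pos: [0.5999, -0.13, 0.12]
eef_rot: [0.735, 0.559, 0.305, -0.232]
contact_force: [0.4, 0.7, 0.3]
opening: 0.419
finger_force: 0.0
```

```bash
python3 - <<'E'
from h import *
xd=np.array([.272,.962,0]);tz=(xd-[0,0,1])/2**.5;g=np.array([.604,-.104,.099])
go(g+tz*.021+np.array([.962,-.272,0])*.002,frame(74.2,45))
E
python3 -m pendant '[0.42,0,0,0.12,0,0,0, 0.42,0,0.01,0.24,0,0,0, 0.42,0,0.01,0.35,0,0,0, 0.42,0,0.01,0.35,0,0,0]'
python3 -m pendant '[0.1,0,0,0,0,0,0, 0.1,0,0,0,0,0,0, 0.1,0,0,0,0,0,0, 0.1,0,0,0,0,0,0, 0.1,0,0,0,0,0,0, 0.1,0,0,0,0,0,0, 0.1,0,0,0,0,0,0]' 35
```

```text
t 4.75 tcp [ 0.5999 -0.13    0.12  ] q [ 0.53  0.97  0.03  1.6  -0.92  1.08  0.95] shift [ 0.024 -0.006  0.362] turn [-0.002 -0.001  0.002]
clock: 5.15
tool_pos: [0.6113, -0.0953, 0.0828]
eef_rot: [0.735, 0.559, 0.305, -0.232]
contact_force: [-0.8, 0.3, -0.1]
opening: 0.424
finger_force: 0.0
clock: 5.85
tool_pos: [0.611, -0.0963, 0.0823]
eef_rot: [0.736, 0.558, 0.305, -0.231]
contact_force: [0.4, -0.5, 0.9]
opening: 0.1
finger_force: 0.0
```

The fingers closed to 9 mm with no force, so the mic isn't between them. I'll look before doing anything else.

Run:
```python
from h import *
b=snap('side');w=snap('wrist')
B=cv2.resize(b['img'][250:470,240:480],None,fx=1.65,fy=1.65)[:,:396];W=cv2.resize(w['img'],(400,300))
c=np.zeros((663,400,3),np.uint8);c=np.zeros((363,800,3),np.uint8);c[:B.shape[0],:B.shape[1]]=B;c[:300,400:]=W
cv2.imwrite('pics/m.png',c[:,:,::-1])
```

```text
(no output)
```

View pics/m.png

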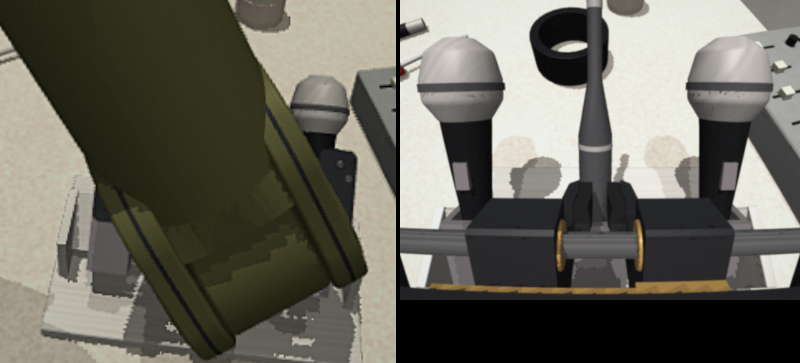

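Run:
```python
from h import *
st=r.get_state();w=snap('wrist');F=R.from_quat(st['eef_rot'])
xd=np.array([.272,.962,0]);ax=(xd+[0,0,1])/2**.5;g=np.array([.604,-.104,.099]);bt=g-.092*ax
print('tcp px',proj(w,st['tool_pos']),'grasp',proj(w,st['tool_pos']-.019*F.as_matrix()[:,2]))
for L in(.065,.092,.112,.2):print(L,proj(w,bt+L*ax))
print(st['opening'],st['finger_force'])
cv2.imwrite('pics/z.png',cv2.resize(w['img'][230:480,200:440,::-1],None,fx=2.4,fy=2.4,interpolation=cv2.INTER_CUBIC))
```

```text
tcp px (np.float64(318.20166288138984), np.float64(276.1585081773609)) grasp (np.float64(318.09685051646466), np.float64(292.98755614414))
0.065 (np.float64(307.36274093634796), np.float64(338.2555923649685))
0.092 (np.float64(306.88123072574433), np.float64(280.9748550219022))
0.112 (np.float64(306.51997709571185), np.float64(234.96541238697515))
0.2 (np.float64(305.02223535814295), np.float64(-3.6438647880293615))
0.10078190658937135 0.0
```

View pics/z.png

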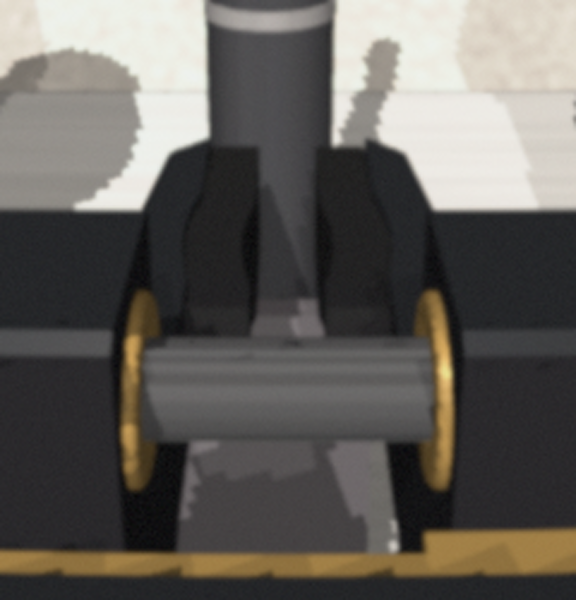

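The zoom shows the fingers shut above the mic. Scaling the finger gap by its opening puts the visible tips about 34 mm short of the reported TCP, and the mic is about 3 mm to the left (−y). I'll reopen, correct that, and advance in two stages while watching the force.

```bash
python3 -m pendant '[0.42,0,0,-0.05,0,0,0, 0.42,0,-0.02,-0.05,0,0,0, 0.42,0,-0.02,-0.05,0,0,0, 0.42,0,-0.02,0.03,0,0,0, 0.42,0,-0.02,0.1,0,0,0, 0.42,0,-0.02,0.13,0,0,0]'
python3 -m pendant '[0.42,0,0,0.04,0,0,0, 0.42,0,0,0.08,0,0,0, 0.42,0,0,0.1,0,0,0, 0.42,0,0,0.1,0,0,0]'
python3 - <<'E'
from h import *
st=r.get_state();print(st['q'].round(2),st['tool_pos'].round(4))
w=snap('wrist');cv2.imwrite('pics/w4.png',w['img'][150:480,100:540,::-1])
E
```

```text
clock: 6.6
tool_pos: [0.6115, -0.0798, 0.0677]
eef_rot: [0.735, 0.559, 0.305, -0.233]
contact_force: [-0.4, 0.4, -0.7]
opening: 0.419
finger_force: 0.0
clock: 7.0
tool_pos: [0.6146, -0.0715, 0.0577]
eef_rot: [0.736, 0.558, 0.305, -0.232]
contact_force: [-0.6, -0.9, 0.0]
opening: 0.418
finger_force: 0.0
[ 0.51  1.05 -0.1   1.66 -0.96  0.88  0.98] [ 0.6146 -0.0715  0.0577]
```

View pics/w4.png

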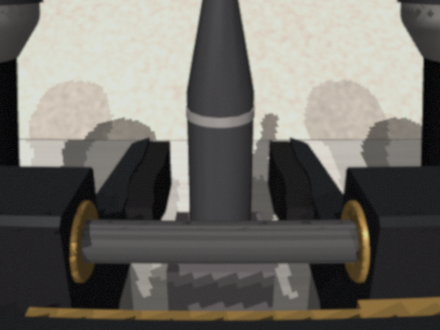

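The mic (crop x 188–252) is centred between the tips (168–272), and its width matches theirs in scale, so it is at finger depth. Closing now.

```bash
python3 -m pendant '[0.1,0,0,0,0,0,0, 0.1,0,0,0,0,0,0, 0.1,0,0,0,0,0,0, 0.1,0,0,0,0,0,0, 0.1,0,0,0,0,0,0, 0.1,0,0,0,0,0,0]' 35
```

```text
clock: 7.65
tool_pos: [0.6149, -0.0722, 0.058]
eef_rot: [0.736, 0.558, 0.305, -0.231]
contact_force: [-0.5, -0.2, 1.2]
opening: 0.237
finger_force: 35.0
```

Gripped at 21 mm with 35 N. Drawing it out along the slope, which is tool +x.

```bash
python3 -m pendant '[0.1,0.1,0,0,0,0,0, 0.1,0.2,0,0,0,0,0, 0.1,0.3,0,0,0,0,0, 0.1,0.4,0,0,0,0,0, 0.1,0.5,0,0,0,0,0, 0.1,0.6,0,0,0,0,0, 0.1,0.7,0,0,0,0,0, 0.1,0.8,0,0,0,0,0, 0.1,0.9,0,0,0,0,0, 0.1,0.95,0,0,0,0,0, 0.1,0.95,0,0,0,0,0]'
python3 - <<'E'
from h import *
st=r.get_state();print(st['q'].round(2))
b=snap('side');w=snap('wrist');c=np.zeros((360,800,3),np.uint8);c[:300,:400]=cv2.resize(b['img'],(400,300));c[:300,400:]=cv2.resize(w['img'],(400,300));cv2.imwrite('pics/p.png',c[:300,:,::-1])
F=frame(108,0)
# real grasp point = tool_pos - .053 tz ; target: grasp point ~108 mm behind the nose
h=np.array([np.cos(np.radians(108)),np.sin(np.radians(108)),0]);cone=np.array([.5105,.4377,.156])
go(cone-.208*h+[0,0,-.053],F)
E
```

```text
clock: 8.75
tool_pos: [0.6423, 0.0264, 0.1599]
eef_rot: [0.735, 0.559, 0.305, -0.231]
contact_force: [0.3, 0.5, -1.7]
opening: 0.232
finger_force: 35.0
[ 0.38  0.87 -0.16  1.71 -0.97  0.85  0.78]
t 8.85 tcp [0.6417 0.0245 0.1583] q [ 0.38  0.87 -0.16  1.71 -0.97  0.85  0.78] shift [ 0.633 -0.817  1.153] turn [ 0.146 -0.485 -0.354]
```

View pics/p.png

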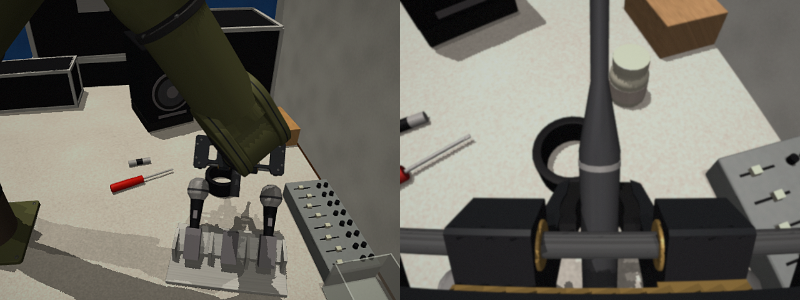

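The mic is free of the dock and the vocal mics are undisturbed. Next I lift, then level and turn toward the speaker.

```bash
python3 -m pendant '[0.1,0.15,0,-0.15,0,0,0, 0.1,0.3,0,-0.3,0,0,0, 0.1,0.45,0,-0.45,0.01,-0.04,-0.03, 0.1,0.5,0,-0.5,0.03,-0.1,-0.07, 0.1,0.5,0,-0.5,0.05,-0.16,-0.12, 0.1,0.5,0,-0.5,0.07,-0.23,-0.17, 0.1,0.5,0,-0.5,0.09,-0.3,-0.22, 0.1,0.5,0,-0.5,0.11,-0.37,-0.27, 0.1,0.5,0,-0.5,0.13,-0.43,-0.31, 0.1,0.5,0,-0.5,0.145,-0.47,-0.34, 0.1,0.5,0,-0.5,0.145,-0.485,-0.355, 0.1,0.5,0,-0.5,0.145,-0.485,-0.355]'
cat > t.py <<'E'
from h import *
h=np.array([np.cos(np.radians(108)),np.sin(np.radians(108)),0]);cone=np.array([.5105,.4377,.156])
go(cone-.208*h+[0,0,-.053],frame(108,0))
E
python3 t.py
```

```text
clock: 10.05
tool_pos: [0.6411, 0.0259, 0.264]
eef_rot: [0.587, 0.809, 0.001, 0.0]
contact_force: [-1.2, -0.5, -0.8]
opening: 0.235
finger_force: 35.0
t 10.05 tcp [0.6411 0.0259 0.264 ] q [-0.22  0.66  0.21  1.45 -0.15  1.05  0.33] shift [1.493 0.021 1.074] turn [ 0.001 -0.     0.001]
```

```bash
python3 -m pendant '[0.1,0.2,0,0.1,0,0,0, 0.1,0.4,0,0.25,0,0,0, 0.1,0.6,0,0.4,0,0,0, 0.1,0.7,0,0.55,0,0,0, 0.1,0.8,0,0.7,0,0,0, 0.1,0.85,0,0.85,0,0,0, 0.1,0.9,0,0.95,0,0,0, 0.1,0.9,0,1,0,0,0, 0.1,0.9,0,1,0,0,0]'
python3 t.py
python3 - <<'E'
from h import *
a=snap('top');b=snap('side');st=r.get_state()
h=np.array([np.cos(np.radians(108)),np.sin(np.radians(108)),0]);g=st['tool_pos']+[0,0,.053]
for L in(-.09,0,.11):print(L,np.round(proj(a,g+L*h)),np.round(proj(b,g+L*h)))
c=np.zeros((480,800,3),np.uint8);c[:,:400]=a['img'][:,0:400];c[:,400:]=b['img'][:,150:550];cv2.imwrite('pics/q.png',c[:,:,::-1])
E
```

```text
clock: 10.95
tool_pos: [0.6001, 0.1513, 0.1138]
eef_rot: [0.589, 0.808, -0.0, 0.001]
contact_force: [-0.1, 0.7, -1.3]
opening: 0.233
finger_force: 35.0
t 10.95 tcp [0.6001 0.1513 0.1138] q [-0.42  0.8   0.18  1.68 -0.2   0.68  0.17] shift [0.614 0.02  0.071] turn [ 0.     0.001 -0.002]
-0.09 [344. 197.] [365. 240.]
0 [295. 213.] [339. 212.]
0.11 [234. 234.] [311. 182.]
```

View pics/q.png

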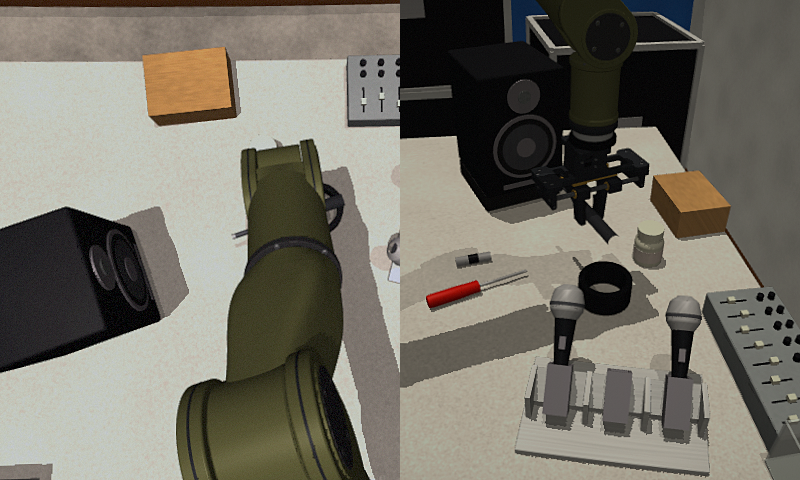

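The top view shows the nose at (234,236) against a predicted (234,234). The side view shows the butt near (360,238) against (365,240). The gripper hides the nose in the side view, so I'll swing the mic broadside briefly to measure its pitch numerically.

```bash
python3 -m pendant '[0.1,-0.1,0,-0.1,0,0,0.09, 0.1,-0.2,0,-0.2,0,0,0.18, 0.1,-0.3,0,-0.3,0,0,0.27, 0.1,-0.3,0,-0.3,0,0,0.36, 0.1,-0.3,0,-0.3,0,0,0.45, 0.1,-0.3,0,-0.3,0,0,0.54, 0.1,-0.3,0,-0.3,0,0,0.63, 0.1,-0.3,0,-0.3,0,0,0.7, 0.1,-0.3,0,-0.3,0,0,0.7]'
cat > m.py <<'E'
from h import *
b=snap('side');st=r.get_state();F=R.from_quat(st['eef_rot']).as_matrix();h=F[:,0];g=st['tool_pos']-.053*F[:,2]
bg=cv2.imread('pics/side.png')[:,:,::-1]
print('h',h.round(3),'g',g.round(3))
m=((cv2.absdiff(b['img'],bg).max(2)>25)&(b['img'].max(2)<95)).astype(np.uint8)
# cross-sections at predicted stations: dark runs across the axis in the image
for L in(-.095,-.09,-.085,-.075,-.065,-.055,.03,.05,.07,.09,.1,.105,.11,.115,.12):
    p=np.array(proj(b,g+L*h));q=np.array(proj(b,g+(L+.01)*h));t=(q-p)/np.linalg.norm(q-p);n=np.array([-t[1],t[0]]);n=n*np.sign(n[1])
    s=''.join('#' if m[tuple(np.clip(np.round(p+k*n)[::-1].astype(int),0,[479,639]))] else '.' for k in range(-25,26))
    mmpx=1000*np.linalg.norm(np.subtract(proj(b,g+L*h+[0,0,.01]),p)) /1e5
    print(L,p.round(),s,round(mmpx,3))
E
python3 m.py
```

```text
clock: 11.95
tool_pos: [0.6151, 0.1101, 0.1608]
eef_rot: [0.924, 0.382, 0.002, 0.001]
contact_force: [-0.3, 0.5, -1.7]
opening: 0.238
finger_force: 35.0
h [0.706 0.709 0.004] g [0.615 0.11  0.214]
-0.095 [318. 229.] ................................................... 0.054
-0.09 [320. 228.] ................................................... 0.054
-0.085 [322. 226.] ................................................... 0.054
-0.075 [325. 223.] ...................##############.................. 0.054
-0.065 [329. 220.] ...................##############.................. 0.054
-0.055 [333. 218.] ....................#############.................. 0.054
0.03 [363. 195.] #####....#########.##################.............. 0.052
0.05 [369. 190.] ....###########################.................... 0.051
0.07 [375. 185.] #################.############..............#####.. 0.051
0.09 [381. 180.] #############################....#################. 0.05
0.1 [384. 178.] ################################.################.. 0.05
0.105 [385. 177.] ##################################################. 0.05
0.11 [387. 176.] #################################################.. 0.05
0.115 [388. 175.] #################################################.. 0.05
0.12 [390. 174.] #################################################.. 0.05
```

The mic lies on the predicted axis to within about 1 px at both ends, so it is level to about 1–2°. The butt is 80 mm behind the grip, so the nose is 120 mm ahead. Swinging back and closing in.

```bash
sed -i 's/\.208/.22/' t.py
python3 -m pendant '[0.1,0,0,0,0,0,-0.09, 0.1,0,0,0,0,0,-0.18, 0.1,0,0,0,0,0,-0.27, 0.1,0,0,0,0,0,-0.36, 0.1,0,0,0,0,0,-0.45, 0.1,0,0,0,0,0,-0.54, 0.1,0,0,0,0,0,-0.63, 0.1,0,0,0,0,0,-0.7, 0.1,0,0,0,0,0,-0.7]'
python3 t.py
```

```text
clock: 12.9
tool_pos: [0.6148, 0.11, 0.1605]
eef_rot: [0.587, 0.81, 0.002, 0.001]
contact_force: [-0.7, -0.1, -0.8]
opening: 0.234
finger_force: 35.0
t 12.9 tcp [0.6148 0.11   0.1605] q [-0.35  0.74  0.19  1.63 -0.18  0.79  0.23] shift [0.826 0.014 0.383] turn [0.003 0.    0.001]
```

```bash
python3 -m pendant '[0.1,0.1,0,0.1,0,0,0, 0.1,0.25,0,0.2,0,0,0, 0.1,0.4,0,0.3,0,0,0, 0.1,0.5,0.01,0.38,0,0,0, 0.1,0.6,0.01,0.38,0,0,0, 0.1,0.7,0.01,0.38,0,0,0, 0.1,0.78,0.01,0.38,0,0,0, 0.1,0.83,0.01,0.38,0,0,0, 0.1,0.83,0.01,0.38,0,0,0, 0.1,0.83,0.01,0.38,0,0,0, 0.1,0.83,0.01,0.38,0,0,0, 0.1,0.83,0.01,0.38,0,0,0]'
python3 t.py
python3 - <<'E'
from h import *
a=snap('top');st=r.get_state();F=R.from_quat(st['eef_rot']).as_matrix();n=st['tool_pos']-.053*F[:,2]+.12*F[:,0];c=np.array([.5105,.4377,.156]);t=np.radians(108)
d=n-c;print('nose in cone frame',d@[np.cos(t),np.sin(t),0],d@[-np.sin(t),np.cos(t),0],d[2],st['qd'].round(3))
bg=cv2.imread('pics/top.png')[:,:,::-1];p=np.array(proj(a,n));m=((cv2.absdiff(a['img'],bg).max(2)>25)&(a['img'].max(2)<110))
u,v=p.round().astype(int);print('nose px',p)
for y in range(v-8,v+9):print(''.join('#' if m[y,x] else '.' for x in range(u-15,u+35)))
E
```

```text
clock: 14.1
tool_pos: [0.5777, 0.2285, 0.1028]
eef_rot: [0.588, 0.809, 0.001, 0.001]
contact_force: [-0.9, -0.5, -1.0]
opening: 0.236
finger_force: 35.0
t 14.1 tcp [0.5777 0.2285 0.1028] q [-0.56  0.82  0.19  1.68 -0.23  0.66  0.07] shift [-0.002  0.005 -0.001] turn [ 0.002  0.001 -0.001]
nose in cone frame -0.09947016259059956 0.000789579661224362 -0.0003515565099813378 [-0.001 -0.001 -0.003 -0.    -0.001  0.    -0.001]
nose px [184.71844424 251.20656267]
..........########################################
..........########################################
..........########################################
..........########################################
..........########################################
..........########################################
..........########################################
..........########################################
..........########################################
..........########################################
..........########################################
..........########################################
.........#########################################
.........#########################################
.........#########################################
.........#########################################
.........#########################################
```

Run:
```python
from h import *
a=snap('top')['img'].max(2)
for y in range(236,268,2):print(y,a[y,164:224:2])
```

```text
236 [122 128 131 181 197 208 205  76  96  55  49  53  63  65  68  58  65  68
  63  61  66  66  63  64  65  61  65  61  58  60]
238 [127 126 132 127 208 197 206 171  81  51  58  54  54  65  62  62  66  65
  66  67  61  65  67  65  64  60  67  60  58  59]
240 [132 126 122 119 184 200 205 217  59  52  58  58  57  58  57  61  65  60
  63  68  59  58  64  62  58  63  62  61  59  61]
242 [135 125 123 124 119 210 202 208  60  58  59  56  59  67  59  60  64  63
  65  61  57  64  65  63  61  61  60  64  60  62]
244 [125 127 126 130 130 181 201 205  68  48  51  58  63  63  58  66  60  61
  61  70  61  67  62  57  65  62  54  62  62  61]
246 [123 130 131 128 126 128 210 207  38  53  50  62  58  63  57  64  67  66
  65  63  65  64  68  61  64  62  63  56  61  54]
248 [125 123 129 121 121 124 213 218  34  54  54  56  59  60  64  61  66  64
  61  65  64  63  61  61  61  63  66  61  55  56]
250 [128 132 128 126 131 125 187 214  40  55  56  59  59  61  57  62  59  60
  62  66  63  63  62  59  64  58  65  63  56  59]
252 [125 130 126 130 123 126 120 224  41  59  53  56  59  63  60  64  63  65
  64  6
[... 231 characters left out ...]
 61  69  65  60
  66  68  64  64  68  65  65  63  61  61  64  66]
258 [128 122 127 132 129 130 131 136  50  55  56  61  64  62  59  63  60  66
  63  61  65  62  64  63  60  58  55  54  45  36]
260 [121 123 121 125 125 124 131 113  50  58  60  58  58  62  62  66  64  60
  64  67  52  55  42  35  37  33  28  33  30  31]
262 [128 125 129 122 123 123 126 115  53  57  56  57  58  58  65  65  63  60
  51  35  32  33  27  31  33  28  29  36  33  36]
264 [123 126 127 127 136 131 125  83  55  55  60  57  60  60  72  55  49  30
  33  33  34  33  42  50  61  60  64  41  48  64]
266 [124 126 121 119 129 122 126  60  50  60  60  58  61  60  65  29  35  25
  36  39  40  49  44  40  45  39  42  43  48  42]
```

The arm hides the nose from above, but the pose numbers and earlier checks agree: the nose is about 99 mm off the cone, within 1 mm of its middle and steady. Handing in.

```bash
python3 -c "
from plant import r
print(r.finish_job())"
```

```text
the job is handed in; nothing more can be done
None
```

I handed the job in at about 14 s, with the measuring mic drawn out and held level and steady, its nose on the cone's axis about 10 cm away. That final position is computed from the arm's pose because the arm hid the nose from above; the result call gave no verdict.

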